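# Pack a rail flange, flange down

### The job

Finish the packing of the open carton: take the handrail base flange that is standing with its wide flange down on the bench and set it into the empty large round pocket of the carton's grey insert, seated on the pocket's floor with its wide flange down and socket up. Lower it in and let go, do not drop it. Leave the upturned flange on the bench and the flange already in the carton where they are.

Things in the scene. Friction and masses are not known exactly. Their poses are not given: they have to be found in the camera images.
- flange: the part to pack: bare metal handrail base flange, a disc (flange) 64 mm in diameter, 9 mm thick, with a round socket 36 mm in diameter on its middle, 52 mm tall in all, 0.2 to 0.42 kg. Stands on the bench disc down. Origin: centre of the disc's underside; z up along the socket. Round, so yaw is free. Grip the socket above the disc. A plain tube coupling (38 mm, no disc) stands nearby
- flange_upturned: an identical flange standing the wrong way up on the bench: on its socket, disc on top (top face 52 mm above the bench). Origin: centre of the disc's flat face, now at the top; z points down. Leave alone. The two flanges and the coupling swap places at random, 110 mm or more apart between centres
- flange_packed: an identical flange that already sits in the carton, disc down, in the other large pocket, about 216 mm from the empty one. Same origin and axes as the first. Leave alone
- pocket (a point): centre of the floor of the empty large pocket, z up, 6 mm above the bench. Round, 84 mm in diameter, 14 mm deep, in the grey insert (334 x 122 mm, top at 20 mm) of a fixed shallow carton (rim at 21 mm). Three pockets in a row along the point's y: this one at the +y end (robot's left), a small empty one (44 mm, not for this part) in the middle, the filled one at the other end
Not all that is in view belongs to the job. Leave any yellow look-alike of the flange alone.

How it is judged:
By the outcome, as a careful person would: the job done as asked, in the order asked, and still so for the second after the job is handed in, with the robot touching nothing.
It also fails if it takes over 42 s, if anything falls off the work surface, if the arm or the gripper's body presses on something with over 40 N, if the wrist force passes 120 N, or if a joint passes its speed limit or range.

### The arm

A 6-joint arm with a two-finger parallel gripper is mounted at the origin on the work surface. World frame = base frame: x ahead of the robot, y to its left, z up, the work surface at z = 0. Lengths are in mm, angles in rad, forces in N, time in s.
With the tool pointing down it reaches from about 275 to 825 mm from the base axis. Payload 5.2 kg.
Tool frame: the origin (TCP) lies at the very end of the fingers, on their centre line; the grasp point (between the pads) lies 19 mm behind it; z points along the fingers, y is the line along which they close (so a half turn about z gives the same grasp; the last joint's range is limited). The gripper opens to 93 mm and grips with 3 to 60 N. Pads are 15 mm wide; open, the fingers measure 128 mm over their backs; the gripper's body (75 mm by 188 mm) begins 65 mm behind the grasp point.
Start: joints at [1.053, 0.259, 1.535, -0, 1.348, -0.203], TCP at [170.272, 522.984, 218.653] pointing down, gripper open.
Joint ranges: [-3.14, 3.14], [-0.91, 2.08], [0.19, 2.58], [-1.22, 4.36], [0.22, 2.71], [-3.12, 3.12]. Speed limits (rad/s): [2.57, 2.57, 3.14, 3.14, 3.14, 3.14].

### API

Orientations are given as [roll, pitch, yaw] about the fixed x, y, z axes, in that order (R = Rz(yaw) Ry(pitch) Rx(roll)).
In Python, from bench import robot gives the robot as it stands. The module is installed in compiled form; this text tells all that it offers. Calls block until the motion is done:
- robot.move_ptp(position, orientation): joint-space move of the TCP to a pose.
- robot.move_linear(position, ori=None, speed=150, f_stop=None): straight line of the TCP; ori=None keeps the orientation; speed is the mean speed in mm/s. With f_stop (N) it stops when the force on the tool has changed by that much, and returns True; else False.
- robot.move_j(angles): joint-space move.
- robot.move_gripper(opening): opening from 0.0 (shut) to 1.0 (fully open); the grip force is fixed at half the most; returns when the fingers have stopped.
- robot.sleep(seconds).
- robot.inverse_kinematics(position, orientation): joint angles nearest the present ones, or None.
- robot.get_image(name): name is "scene" or "top" or "wrist"; returns a dict with "img" (420x560x3 uint8, blue, green, red), "fovy" (degrees; the focal length in pixels is half the picture's height over the tangent of half this angle, whatever the lens; pixels are square), "cx", "cy" (the principal point, pixels), "eye" and "orientation" of the camera in the world. Camera axes: x right, y down, z forward; pixel columns grow to the right and rows downward; lengths in mm; the calibration is good to about 2 mm. A picture is of the moment at which its call begins. There is no depth.
A pose or a line that the arm cannot do raises robot.MotionError and nothing moves.
- robot.hand_in(): hands the job in; it is judged then, once.
Readings, each from a call of its own:
- robot.current_t(): time.
- robot.current_qpos(): joint angles.
- robot.current_joint_vel(): joint speeds.
- robot.current_joint_efforts(): joint torques, N m.
- robot.current_tcp_pos(): TCP position.
- robot.current_eef_rot(): TCP orientation.
- robot.current_contact_force(): force on the tool from outside, world axes, zero at the start.
- robot.current_ft_torque(): the same for the moment, N m.
- robot.current_gripper_width(): opening from 0.0 (shut) to 1.0 (fully open).
- robot.current_finger_force(): force on a finger pad.
Only numpy, scipy, OpenCV 4.12 (cv2) and the standard library are available. Lean on these libraries where they do the work, as an engineer would, in place of code of your own. Each camera call takes 0.05 s, during which the arm holds its last target. There are 200 camera calls.

## Working session

There is one attempt and no reset: what is moved stays moved. The work goes in short steps, each a Python script; the robot and the scene stay as the last script left them, time stands still between calls to the robot, and variables do not carry over. Pictures are saved under pics/ and viewed, at most 10 in all, crops included, and the job is handed in when it is done.

```bash
mkdir -p pics; cat > h.py <<'E'
import numpy as np, cv2
from scipy.spatial.transform import Rotation as R
from bench import robot
def ray(im,u,v,z):
    f=im["img"].shape[0]/2/np.tan(np.radians(im["fovy"])/2)
    d=R.from_euler('xyz',im["orientation"]).as_matrix()@np.array([(u-im["cx"])/f,(v-im["cy"])/f,1.])
    e=np.array(im["eye"]); return e+d*(z-e[2])/d[2]
def proj(im,p):
    f=im["img"].shape[0]/2/np.tan(np.radians(im["fovy"])/2)
    c=R.from_euler('xyz',im["orientation"]).as_matrix().T@(np.array(p,float)-im["eye"])
    return c[:2]/c[2]*f+[im["cx"],im["cy"]]
E
python3 - <<'E'
from h import *
for n in("top","scene"):
    im=robot.get_image(n); cv2.imwrite(f"pics/{n}.png",im["img"]); print(n,{k:v for k,v in im.items() if k!="img"})
print(robot.current_eef_rot(),robot.current_t())
E
```

```text
top {'fovy': 42.047159730762665, 'cx': 277.53613075226525, 'cy': 211.10862494672102, 'eye': array([ 330.75205414,   41.9489443 , 1225.28205287]), 'orientation': array([-2.97344249,  0.00830765, -1.56049643])}
scene {'fovy': 51.13645810247467, 'cx': 283.9490063654494, 'cy': 208.73489552252275, 'eye': array([1122.43064291,  657.23059396,  713.89020952]), 'orientation': array([-2.23617494e+00,  1.64222192e-03,  2.35446401e+00])}
[-3.14000129e+00 -3.67559429e-04  2.82680157e+00] 0.1
```

View pics/top.png

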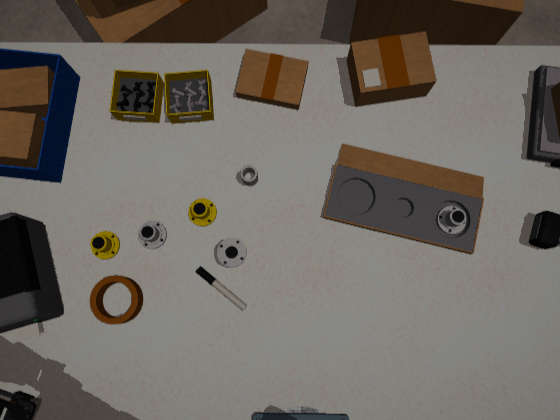

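View pics/scene.png

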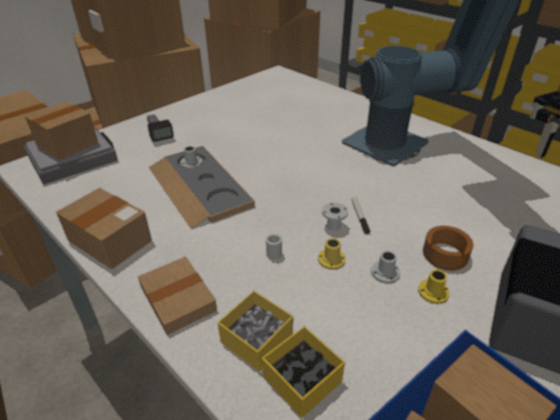

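The top view shows the target flange at about (152,235), between two yellow look-alikes. The upturned flange is at (230,252), the coupling at (248,175) and the empty pocket at (355,196). The scene view agrees, and shows the carton's flap on its +x side. Next I'll get coarse positions and take a wrist look above the flange.

```bash
python3 - <<'E'
from h import *
im=robot.get_image("top")
for n,u,v,z in[("flange",152,235,9),("yel1",203,212,9),("yel2",104,245,9),("up",230,252,52),("coup",248,175,30),("pocket",355,196,20),("small",404,208,20),("packed",453,218,20),("flapA",343,147,20),("flapB",483,178,20)]: print(n,ray(im,u,v,z).round(1))
p=ray(im,152,235,9)
robot.move_ptp([p[0],p[1],220],[np.pi,0,robot.current_eef_rot()[2]])
w=robot.get_image("wrist"); cv2.imwrite("pics/w1.png",w["img"]); print({k:v for k,v in w.items() if k!="img"},proj(w,p),robot.current_t())
E
```

```text
flange [480.2 335.5   9. ]
yel1 [533.6 222.6   9. ]
yel2 [456.6 442.2   9. ]
up [439.6 155.1  52. ]
coup [615.2 121.1  30. ]
pocket [ 571.2 -119.5   20. ]
small [ 544.8 -228.5   20. ]
packed [ 523.2 -336.8   20. ]
flapA [684.9 -93.7  20. ]
flapB [ 615.  -408.2   20. ]
{'fovy': 71.09185338472253, 'cx': 279.5488273224537, 'cy': 210.3359760339443, 'eye': array([415.30371619, 355.94274123, 386.10211937]), 'orientation': array([2.90026847e+00, 3.79296525e-04, 1.25566693e+00])} [280.19429291 191.83440661] 1.5583
```

View pics/w1.png

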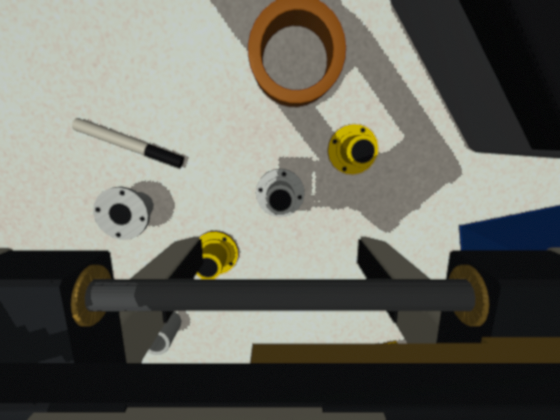

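The wrist view puts the disc centre at about (281,191), within 1 px of the predicted (280,192). I'll grasp with the closing line across the two yellow neighbours, lift, and look at the pocket.

```bash
python3 - <<'E'
from h import *
w=robot.get_image("wrist"); p=ray(w,281,191,9); print(p, ray(w,280,200,52))
x,y=(p[:2]+[480.2,335.5])/2
o=[np.pi,0,2.02]
robot.move_ptp([x,y,120],o)
print(robot.move_linear([x,y,21],speed=120,f_stop=8))
robot.move_gripper(0.0); print("w",robot.current_gripper_width()*93,robot.current_finger_force(),robot.current_tcp_pos())
robot.move_linear([x,y,170],speed=150)
print("w",robot.current_gripper_width()*93,robot.current_contact_force())
robot.move_ptp([480,-95,200],[np.pi,0,2.92])
w=robot.get_image("wrist"); cv2.imwrite("pics/w2.png",w["img"]); print(proj(w,[571.2,-119.5,20]),robot.current_t())
E
```

```text
[479.35342809 337.08048737   9.        ] [481.74187282 334.88639418  52.        ]
False
w 35.554919408339025 29.999936521053314 [480.05784951 336.40958018  21.04170104]
w 35.707660838592425 [-0.50269242  0.41834425 -2.46436858]
[277.14345291 268.55541832] 7.0917
```

View pics/w2.png

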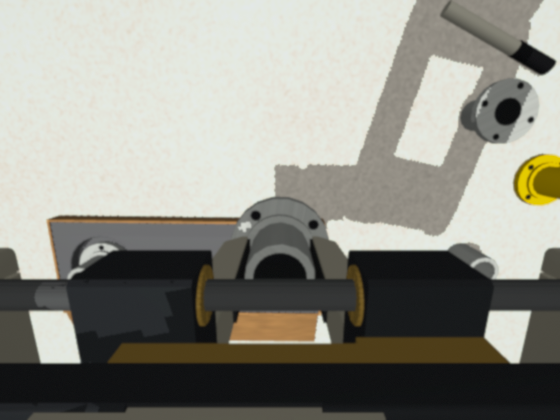

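The flange is held (width 35.6 mm) but it hides the pocket from the wrist camera. I'll refine the pocket centre from the stored top picture.

```bash
python3 - <<'E'
from h import *
im=robot.get_image("top"); im["img"]=cv2.imread("pics/top.png")
c=im["img"][140:260,315:490]; s=cv2.resize(c,None,fx=4,fy=4,interpolation=cv2.INTER_CUBIC)
g=cv2.cvtColor(s,cv2.COLOR_BGR2GRAY)
e=cv2.Canny(cv2.GaussianBlur(g,(0,0),2),8,20)
cs,_=cv2.findContours(cv2.dilate(e,np.ones((5,5))),cv2.RETR_LIST,cv2.CHAIN_APPROX_NONE)
for k in cs:
    if len(k)<150: continue
    (a,b),(d1,d2),_=cv2.fitEllipse(k)
    if d1/max(d2,1)>.8 and 60<d2<260:
        u,v=(a-1.5)/4+315,(b-1.5)/4+140
        print(round(u,1),round(v,1),d1/4,d2/4,ray(im,u,v,20).round(1),len(k)); cv2.ellipse(s,((a,b),(d1,d2),0),(0,0,255),1)
cv2.imwrite("pics/c.png",s)
E
```

```text
452.8 218.8 34.38624954223633 36.977508544921875 [ 521.4 -336.2   20. ] 589
402.0 207.5 18.842477798461914 20.30095100402832 [ 545.9 -224.    20. ] 188
403.4 207.2 19.35410499572754 20.393342971801758 [ 546.6 -227.3   20. ] 269
354.7 195.7 35.50559997558594 38.580718994140625 [ 572.  -118.8   20. ] 268
355.8 195.8 36.238338470458984 37.61355209350586 [ 571.6 -121.2   20. ] 544
```

View pics/c.png

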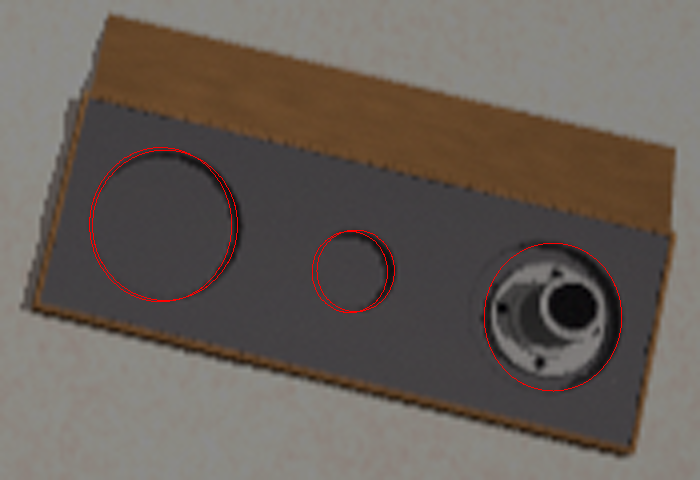

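The ellipse fits put the pocket centre at about (571.6,-120.5), some 220 mm from the filled pocket, which fits the given 216. The flap lies outward on the +x side. Now I'll place the flange.

```bash
python3 - <<'E'
from h import *
x,y=571.6,-120.5; o=[np.pi,0,2.92]
robot.move_ptp([x,y,110],o)
robot.move_linear([x,y,42],speed=100)
print(robot.move_linear([x,y,24],speed=20,f_stop=5), robot.current_tcp_pos(),robot.current_contact_force(),robot.current_eef_rot())
E
```

```text
True [ 571.40882058 -120.40719014   26.86089914] [-0.01674889 -0.24654295  3.57360909] [ 3.14144904e+00 -6.17124604e-04  2.92004786e+00]
```

It touched down at z = 26.9, where 27.0 was expected on the pocket floor. I'll release, retreat and check.

```bash
python3 - <<'E'
from h import *
robot.move_gripper(0.62)
robot.move_linear([571.4,-120.4,130],speed=120)
robot.move_ptp([450,-60,250],[np.pi,0,2.92])
robot.sleep(.3)
im=robot.get_image("top"); s=cv2.resize(im["img"][140:260,315:490],None,fx=4,fy=4)
w=robot.get_image("wrist")
cv2.imwrite("pics/f.png",s); cv2.imwrite("pics/fw.png",w["img"])
print(robot.current_t(),proj(w,[571.6,-120.5,20]))
E
```

```text
12.025 [258.64737743 277.81012759]
```

View pics/f.png

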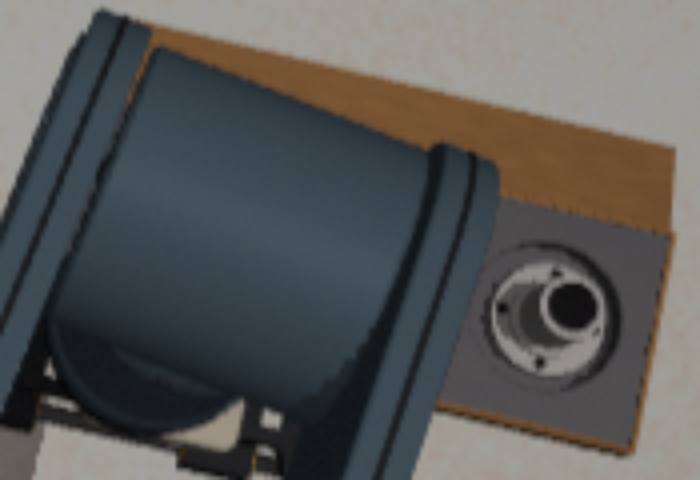

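The arm blocks the view of the new flange. I'll move it aside and look again.

```bash
python3 - <<'E'
from h import *
robot.move_ptp([350,200,280],[np.pi,0,2.92])
im=robot.get_image("top"); cv2.imwrite("pics/f2.png",cv2.resize(im["img"][140:260,315:490],None,fx=4,fy=4)); print(robot.current_t())
E
```

```text
13.1583
```

View pics/f2.png

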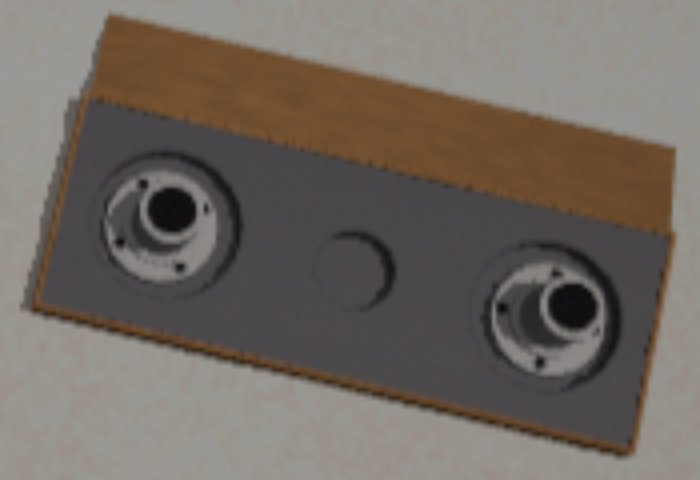

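The flange sits flat inside its pocket at crop (160,230), socket up, and the other flange and the carton are undisturbed.

```bash
python3 -c "
from bench import robot
print(robot.hand_in())"
```

```text
the job is handed in; nothing more can be done
None
```

The flange is seated on the floor of the empty large pocket, wide flange down and socket up, and the job was handed in after about 13 s of the 42 s allowed.

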